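# Clamp the fossil slab on its holding board

### The job

On the fossil preparation bench, secure the jacketed fossil slab: with the back or side of a finger, push the aluminium clamp strap round until it stops over the slab, and only then press the black cam lever fully down so that the rubber pad clamps the slab, and let go. Only push and press: never take the strap or the lever between the fingers, do not shift the slab, and leave the jar, brush, tray and foam block where they are.

Things in the scene. Friction and masses are not known exactly. Their poses are not given: they have to be found in the camera images.
- board: Fixed plywood holding board, 360 (x) x 300 (y) x 16 mm, with a 6 mm white foam sheet (top at z 22) under the slab. Origin: centre of its underside, on the table; x and y along its sides, z up. At its own x 0, y -115 mm stands the clamp post, a steel post of radius 13 mm on a 50 x 46 mm foot; its vertical axis is the strap's pivot.
- strap (a joint): Swing of the clamp strap about the post, rad, 0 to 1.66, growing clockwise seen from above. At 0 (parked) it points 185 degrees counter-clockwise from the board's +x; at 1.66, at its stop, it points along the board's +y, over the slab. It stays where it is left (about 1 N of push, 120 mm out, moves it).
- strap_end (a point): Middle of the free end face of the clamp strap, an aluminium bar 22 mm wide, 16 mm high, running level 175 mm out from the post axis; underside 83, top 99 mm above the table. x points outward along the strap, z up. On top of it at the post, two steel cheeks (36 mm over their outsides, top 125 mm above the table) carry the cam lever and turn with the strap.
- lever (a joint): Cam lever angle, rad, 0 to 1.134. At 0 it stands up, leaning 65 degrees above level, away from the strap's free end; pressing turns it outward and down until it lies level at 1.134, pointing straight away from the strap's free end. Its level pin lies on the post axis, square to the strap, 112 mm above the table. About 4 N at 60 mm from the pin moves it; it stays where it is left.
- lever_tip (a point): Point on the middle line of the black cam lever, 85 mm from its pin; the lever is a flat bar 22 mm wide, 10 mm thick. Its rounded end reaches 11 mm past this point. x points along the lever away from the pin, y along its width; the face to press (upper, towards the strap) looks to -z.
- pad: Round rubber clamping foot, 28 mm across, 8 mm high, below the strap 110 mm out from the post axis. The lever drives it up to 8 mm straight down onto the slab; raised, it clears the slab by about 5 mm. It is springy and then presses with several newtons. Origin: 19 mm above the foot's underside, z up.
- slab: Loose fossil slab in a white plaster jacket, 160 (x) x 140 (y) x 45 mm high, 1.3 kg, grey-green stone top 132 x 112 mm with brown bones in low relief. Lies on the foam, top 67 mm above the table. Origin: centre of its underside. Not to be shifted.
- jar: Small closed jar, 42 mm across, 60 mm high, standing on the board. Origin: centre of its underside. Leave alone.
- brush: Brush 150 mm long lying on the board beside the slab. Leave alone.
- tray: Open cardboard tray 120 x 170 x 35 mm high on the table to the left of the board. Origin: centre of its underside. Leave alone.
- foam: White foam block 140 x 100 x 45 mm high on the table to the right of the board. Origin: centre of its underside. Leave alone.

How it is judged:
On the way, in this order (a step that is already met when the one before it is completed fails the run):
1. the strap is swung over the slab to its stop while the lever is still up (value of joint strap above 1.58 rad and value of joint lever below 0.45 rad), for 0.1 s.
2. the cam lever is pressed fully down (value of joint lever above 1.04 rad and value of joint strap above 1.56 rad), for 0.2 s.
At the end, for the whole second after the job is handed in: The strap is within 0.1 rad of its stop over the slab, the lever within 0.1 rad of fully down and at rest, the pad presses on the slab (over 1 N), and the slab is within 12 mm of where it started and still (value of joint strap above 1.56 rad and value of joint lever above 1.03 rad and contact force between pad and slab above 1 N and distance of slab from where it was at the start of the episode below 0.012 m and linear speed of slab below 0.02 m/s and velocity of joint lever between -0.05 and 0.05 rad/s); the robot touches nothing.
It fails at once if the lever is pressed before the strap is over the slab (value of joint lever above 0.45 rad and value of joint strap below 1.5 rad).
It fails at once if the slab is shifted or lifted by more than 12 mm (distance of slab from where it was at the start of the episode above 0.012 m).
It fails at once if the strap is taken between the fingers (x of the grasp point in the frame of strap_end between -0.14 and 0.003 m and y of the grasp point in the frame of strap_end between -0.008 and 0.008 m and z of the grasp point in the frame of strap_end between -0.012 and 0.012 m).
It fails at once if the lever is taken between the fingers (x of the grasp point in the frame of lever_tip between -0.06 and 0.012 m and y of the grasp point in the frame of lever_tip between -0.008 and 0.008 m and z of the grasp point in the frame of lever_tip between -0.006 and 0.006 m).
It fails at once if a bystander (jar, brush, tray, foam block) is moved by more than 20 mm (distance of any of jar, brush, tray, foam from where it was at the start of the episode above 0.02 m).
It also fails if it takes over 64 s, if anything falls off the work surface, if the arm or the gripper's body presses on something with over 40 N, if the wrist force passes 120 N, or if a joint passes its speed limit or range.

### The arm

A 7-joint arm with a two-finger parallel gripper is mounted at the origin on the work surface. World frame = base frame: x ahead of the robot, y to its left, z up, the work surface at z = 0. Lengths are in m, angles in rad, forces in N, time in s.
With the tool pointing down it reaches from about 0.4 to 0.9 m from the base axis. Payload 5.6 kg.
Tool frame: the origin (TCP) lies on the centre line of the jaws, within the pads' length; the fingertips stand 14 mm ahead of it and the grasp point (between the pads) lies 5 mm behind it; z points along the fingers, x is the direction in which the jaws open and shut, and the axes are right-handed (so a half turn about z gives the same grasp; the last joint's range is limited). The gripper opens to 92 mm and grips with 3 to 60 N. Pads are 20 mm wide; open, the fingers measure 128 mm over their backs; the gripper's body (75 mm by 189 mm) begins 69 mm behind the grasp point.
Start: joints at [-1.258, 0.468, -0.012, 1.603, 0.006, 1.071, -0.056], TCP at [0.226, 0.609, 0.229] pointing down, gripper open.
Joint ranges: [-2.53, 2.53], [-0.31, 2.02], [-1.57, 1.55], [0.28, 2.44], [-1.29, 4.43], [0.15, 1.84], [-2.92, 2.92]. Speed limits (rad/s): [2.57, 2.57, 3.14, 3.14, 3.14, 3.14, 3.14].

### API

Orientations are given as a unit quaternion [w, x, y, z].
In Python, from plant import sensors, vision, workorder gives the robot as it stands.
- The arm moves only by the shell command python3 -m handwheel 'ROWS'. ROWS is JSON, a list of rows, each a list of 7 numbers: the closure, from 0 (fully open) to 1 (shut), then the shift along the tool's x, y, z in m, then the turn, a rotation vector about the tool's x, y, z in degrees. A call has 1 to 5 rows; each row shifts and turns the commanded pose from where the row before left it, along the tool's axes as they then stand; what a row does not reach is not made up. A row lasts 1/10 s, in which the tool goes at most 50 mm and 8.59 degrees, less where a joint would pass 70% of its speed; a pose out of reach is approached as far as the arm can. A call is refused whole if a number of a shift passes 0.05 or a number of a turn 8.59, either way. A call with a gripper value outside its range is refused whole. The fingers move at their own pace and stop on an object; the grip force is fixed at half the most. Time passes only in rows, so rows that do not move let the fingers close. It gives the time, the measured TCP pose, the force and the opening at its end, in the units of the state.
- sensors.state(): the state, without advancing time (a new reading comes with each control period).
- vision.camera(name): name is "scene" or "side" or "wrist"; returns a dict with "frame" (384x512x3 uint8, red, green, blue), "z_map" (384x512 float32, m along the optical axis (not along the pixel's ray), 0 where there is no reading), "K" (3x3 intrinsics, pixels), "extrinsics" (4x4, takes a point from camera to world coordinates). Camera axes: x right, y up, looking along -z (the intrinsics and any distortion apply to the point x, -y, -z); pixel columns grow to the right and rows downward; lengths in m; the calibration is good to about 2 mm. The wrist camera is an equidistant fisheye: a pixel r from the principal point sees the ray r / f radians off the axis. A picture is of the moment at which its call begins.
- workorder.sign_off(): hands the job in, once; it reports no verdict.
The state is a dict: "clock": time; "joints": joint angles; "joint_velocities": joint speeds; "joint_torque": joint torques, N m; "tcp_pos": TCP position; "ee_rot": TCP orientation; "ft_force": force on the tool from outside, world axes, zero at the start; "torque": the same for the moment, N m; "width": finger opening in m.
Only numpy, scipy, OpenCV 4.12 (cv2) and the standard library are available. Lean on these libraries where they do the work, as an engineer would, in place of code of your own. Each camera call takes 0.05 s, during which the arm holds its last target. There are 200 camera calls.

## Working session

There is one attempt and no reset: what is moved stays moved. The work goes in short steps, Python scripts to look and compute and a shell command to move; the robot and the scene stay as the last step left them, time stands still between calls to the robot, and variables do not carry over. Pictures are saved under pics/ and viewed, about 8 in all and at most 12, crops included, and the job is handed in when it is done.

```bash
mkdir -p pics; ls
python3 - <<'E'
from plant import sensors, vision
import cv2,numpy as np
s=sensors.state();print({k:np.round(v,3).tolist() for k,v in s.items()})
for n in ["scene","side"]:
    c=vision.camera(n);np.savez(n+".npz",**c)
    cv2.imwrite(f"pics/{n}1.png",cv2.cvtColor(c["frame"],cv2.COLOR_RGB2BGR))
    print(n,np.round(c["K"],1).tolist(),np.round(c["extrinsics"],3).tolist(), [k for k in c])
E
```

```text
pics
{'clock': 0.0, 'joints': [-1.258, 0.468, -0.012, 1.604, 0.006, 1.071, -0.056], 'joint_velocities': [-0.0, 0.0, -0.0, 0.001, -0.0, -0.001, -0.001], 'joint_torque': [-0.001, -52.057, -0.013, -24.375, -0.057, 0.017, 0.0], 'tcp_pos': [0.226, 0.609, 0.228], 'ee_rot': [0.001, 0.821, 0.571, -0.001], 'ft_force': [0.511, 0.175, 0.213], 'torque': [-0.034, 0.067, -0.033], 'width': 0.092}
scene [[454.1, 0.0, 258.1], [0.0, 454.1, 195.0], [0.0, 0.0, 1.0]] [[-0.693, -0.572, 0.438, 1.344], [0.721, -0.561, 0.407, 0.804], [0.013, 0.598, 0.801, 1.573], [0.0, 0.0, 0.0, 1.0]] ['frame', 'z_map', 'K', 'extrinsics']
side [[411.8, 0.0, 255.8], [0.0, 411.8, 193.3], [0.0, 0.0, 1.0]] [[-0.996, 0.027, -0.086, 0.449], [-0.087, -0.531, 0.843, 1.165], [-0.023, 0.847, 0.531, 0.833], [0.0, 0.0, 0.0, 1.0]] ['frame', 'z_map', 'K', 'extrinsics']
```

View pics/scene1.png

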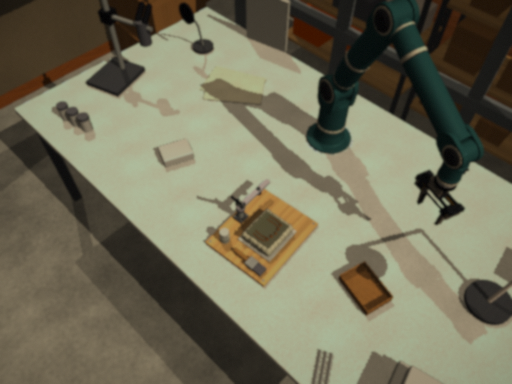

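View pics/side1.png

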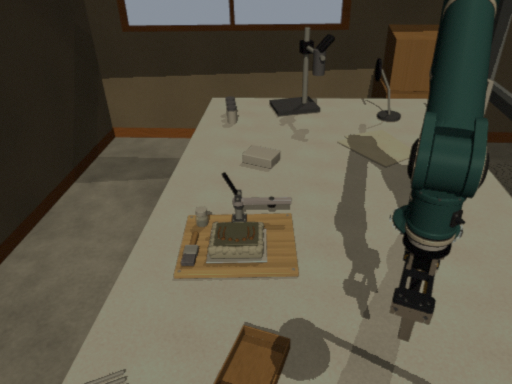

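Scene view: board around (262,235), strap parked at about (255,190), lever at (238,205), jar at (224,235). Side view: board corners near (185,215), (295,213), (298,277), (177,277). The post is near (239,210), the strap runs right to (290,203), and the lever leans up-left to (226,178). Next I'll measure with the depth maps.

```bash
cat > h.py <<'E'
import numpy as np,cv2
def pts(c):
    K,E,z=c["K"],c["extrinsics"],c["z_map"]
    v,u=np.indices(z.shape)
    p=np.stack([(u-K[0,2])/K[0,0]*z,-(v-K[1,2])/K[1,1]*z,-z],-1)
    w=p@E[:3,:3].T+E[:3,3]; w[z==0]=np.nan
    return w
E
python3 - <<'E'
from h import *
for n in ["scene","side"]:
    c=dict(np.load(n+".npz")); w=pts(c); hsv=cv2.cvtColor(c["frame"],cv2.COLOR_RGB2HSV)
    x,y,z=w[...,0],w[...,1],w[...,2]
    roi=(x>.3)&(x<1.2)&(y>-.3)&(y<.45)
    tb=roi&(abs(z)<.006); print(n,"table z",np.median(z[tb]))
    m=roi&(abs(z-.016)<.012)&(hsv[...,0]>8)&(hsv[...,0]<22)&(hsv[...,1]>90)
    nl,l,st,ce=cv2.connectedComponentsWithStats(m.astype(np.uint8)); k=1+np.argmax(st[1:,4]); m=l==k
    r=cv2.minAreaRect((w[m][:,:2]*1000).astype(np.float32)); print("board",m.sum(),r,cv2.boxPoints(r).round().tolist())
    for a,b in [(.05,.08),(.088,.11),(.118,.2)]:
        q=roi&(z>a)&(z<b); P=w[q]
        print(a,b,len(P),np.nanmin(P,0).round(3),np.nanmax(P,0).round(3),np.nanmedian(P,0).round(3))
    q=roi&(z>.085)&(z<.2)
    for p,cl in list(zip(w[q].round(3).tolist(),c["frame"][q].tolist()))[::max(1,q.sum()//40)]: print(p,cl)
    crop=c["frame"][150:290,160:320]
    cv2.imwrite(f"pics/{n}c.png",cv2.cvtColor(cv2.resize(crop,None,fx=4.9,fy=4.2,interpolation=3),4))
E
```

```text
scene table z 0.0009370896187904654
board 3427 ((615.0805053710938, 151.61239624023438), (361.14141845703125, 308.2881164550781), 4.891266822814941) [[422.0, 290.0], [448.0, -17.0], [808.0, 13.0], [782.0, 321.0]]
0.05 0.08 1362 [0.501 0.035 0.05 ] [0.763 0.255 0.08 ] [0.625 0.179 0.067]
0.088 0.11 241 [0.447 0.018 0.088] [0.642 0.06  0.11 ] [0.541 0.036 0.099]
0.118 0.2 62 [0.613 0.021 0.118] [0.67 0.06 0.2 ] [0.633 0.049 0.129]
[0.453, 0.019, 0.102] [171, 171, 145]
[0.456, 0.022, 0.094] [164, 150, 133]
[0.463, 0.029, 0.1] [162, 146, 130]
[0.467, 0.027, 0.095] [163, 146, 131]
[0.477, 0.031, 0.101] [162, 146, 130]
[0.486, 0.028, 0.1] [161, 145, 131]
[0.495, 0.025, 0.099] [156, 144, 130]
[0.504, 0.022, 0.098] [128, 123, 106]
[0.513, 0.02, 0.097] [133, 138, 114]
[0.486, 0.04, 0.09] [144, 132, 114]
[0.503, 0.044, 0.103] [143, 126, 110]
[0.508, 0.037, 0.095] [114, 103, 91]
[0.518, 0.036, 0.096] [104, 95, 85]
[0.532, 0.038, 0.104] [155, 139, 125]
[0.542, 0.036, 0.106] [164, 147, 131]
[0.544, 0.027, 0.092] [165, 149, 132]
[0.557, 0.028, 0.098] [166, 155, 137]
[0.568, 0.033, 0.107] [164, 153
[... 1986 characters left out ...]
 [119, 110, 100]
[0.638, 0.048, 0.1] [96, 88, 78]
[0.593, 0.043, 0.098] [113, 103, 92]
[0.547, 0.038, 0.097] [113, 103, 93]
[0.501, 0.035, 0.096] [121, 114, 104]
[0.456, 0.037, 0.099] [124, 117, 108]
[0.602, 0.044, 0.095] [113, 103, 92]
[0.557, 0.04, 0.094] [109, 99, 88]
[0.508, 0.037, 0.093] [108, 99, 89]
[0.462, 0.041, 0.097] [109, 99, 89]
[0.609, 0.048, 0.093] [95, 87, 77]
[0.563, 0.045, 0.093] [109, 99, 88]
[0.517, 0.041, 0.092] [109, 100, 89]
[0.472, 0.036, 0.09] [108, 98, 88]
[0.617, 0.057, 0.095] [103, 94, 83]
[0.573, 0.046, 0.089] [106, 98, 86]
[0.527, 0.043, 0.089] [102, 93, 82]
[0.478, 0.041, 0.089] [103, 94, 83]
[0.621, 0.057, 0.091] [106, 96, 86]
[0.52, 0.045, 0.086] [72, 65, 58]
```

View pics/sidec.png

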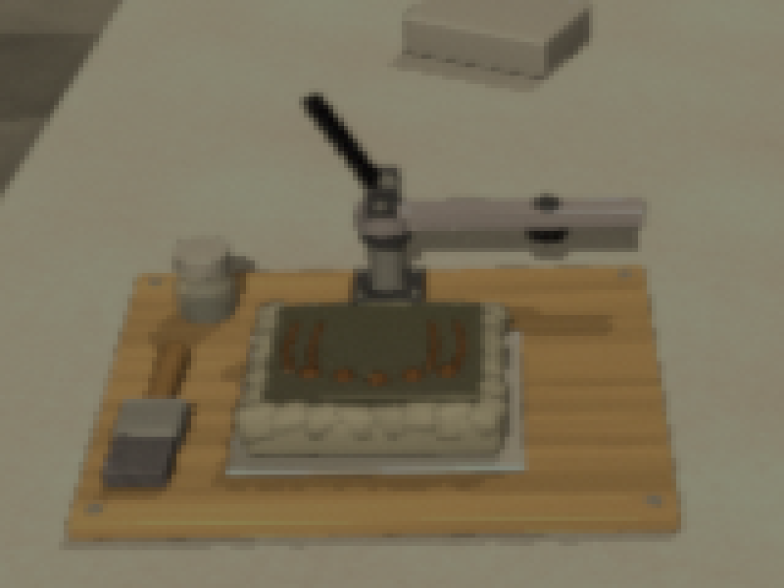

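Wait for the numbers to settle: the board centre is about (0.614, 0.153) with yaw 5°, so the post is at about (0.624, 0.038). The strap lies at about 183° world, so it starts slightly swung. I'll line the tool up with the board axes (tool x along board x) and shut the fingers.

```bash
python3 -m handwheel '[[1,0,0,0,0,0,8.1],[1,0,0,0,0,0,8.1],[1,0,0,0,0,0,8.1],[1,0,0,0,0,0,8.1]]' && python3 -m handwheel '[[1,0,0,0,0,0,8.1],[1,0,0,0,0,0,8.1],[1,0,0,0,0,0,8.1],[1,0,0,0,0,0,8.1],[1,0,0,0,0,0,0]]'
cat >> h.py <<'E'
B=np.array([.614,.153]); yaw=np.radians(5.); P=np.array([.624,.038])
def rep():
    from plant import sensors
    from scipy.spatial.transform import Rotation as R
    s=sensors.state(); M=R.from_quat(np.roll(s["ee_rot"],-1)).as_matrix()
    d=s["tcp_pos"][:2]-P; c,n=np.cos(yaw),np.sin(yaw)
    print("t",round(s["clock"],2),"from post, tool axes x,y mm:",(1000*np.array([c*d[0]+n*d[1],n*d[0]-c*d[1]])).round(1),"z",round(s["tcp_pos"][2]*1000,1),
     "toolx deg",np.degrees(np.arctan2(M[1,0],M[0,0])).round(2),"tilt",M[:,2].round(3),"F",np.round(s["ft_force"],1),"w",round(s["width"],3))
E
python3 -c "import h;h.rep()"
```

```text
clock: 0.5
tcp_pos: [0.2264, 0.6089, 0.228]
ee_rot: [0.0, 0.949, 0.316, -0.0]
ft_force: [-0.3, 0.4, -0.1]
width: 0.0622
clock: 1.0
tcp_pos: [0.2263, 0.609, 0.2281]
ee_rot: [0.001, 0.999, 0.042, 0.0]
ft_force: [-0.4, -1.0, -0.1]
width: 0.0221
t 1.0 from post, tool axes x,y mm: [-346.4 -603.5] z 228.1 toolx deg 4.8 tilt [ 0.    -0.001 -1.   ] F [-0.4 -1.  -0.1] w 0.022
```

```bash
for i in 1; do python3 -m handwheel '[[1,0.013,0.044,0,0,0,0],[1,0.013,0.044,0,0,0,0],[1,0.013,0.044,0,0,0,0],[1,0.013,0.044,0,0,0,0],[1,0.013,0.044,0,0,0,0]]'; python3 -m handwheel '[[1,0.013,0.044,0,0,0,0],[1,0.013,0.044,0,0,0,0],[1,0.013,0.044,0,0,0,0],[1,0.013,0.044,0,0,0,0],[1,0.013,0.044,0,0,0,0]]';python3 -m handwheel '[[1,0.013,0.044,0,0,0,0],[1,0.013,0.044,0,0,0,0],[1,0.013,0.044,0,0,0,0],[1,0.013,0.044,0,0,0,0],[1,0.013,0.044,0,0,0,0]]'; done; python3 -m handwheel '[[1,0,0,0,0,0,0]]' ; python3 -c "
import h,cv2;h.rep()
from plant import vision
c=vision.camera('side');cv2.imwrite('pics/side2.png',cv2.cvtColor(cv2.resize(c['frame'][130:290,160:340],None,fx=4,fy=3.7),4))"
```

```text
clock: 1.5
tcp_pos: [0.31, 0.3936, 0.2285]
ee_rot: [0.0, 0.999, 0.044, 0.0]
ft_force: [0.8, 0.6, 0.3]
width: 0.0005
clock: 2.0
tcp_pos: [0.3932, 0.1799, 0.2288]
ee_rot: [-0.0, 0.999, 0.044, 0.0]
ft_force: [2.0, -0.2, 0.5]
width: 0.0002
clock: 2.5
tcp_pos: [0.4764, -0.0337, 0.2288]
ee_rot: [-0.0, 0.999, 0.044, 0.0]
ft_force: [1.0, 0.6, 0.6]
width: 0.0004
clock: 2.6
tcp_pos: [0.4774, -0.0382, 0.2291]
ee_rot: [0.002, 0.999, 0.039, 0.001]
ft_force: [0.2, 0.4, -0.3]
width: 0.0003
t 2.6 from post, tool axes x,y mm: [-152.7   63.2] z 229.1 toolx deg 4.48 tilt [ 0.002 -0.003 -1.   ] F [ 0.2  0.4 -0.3] w 0.0
```

View pics/side2.png

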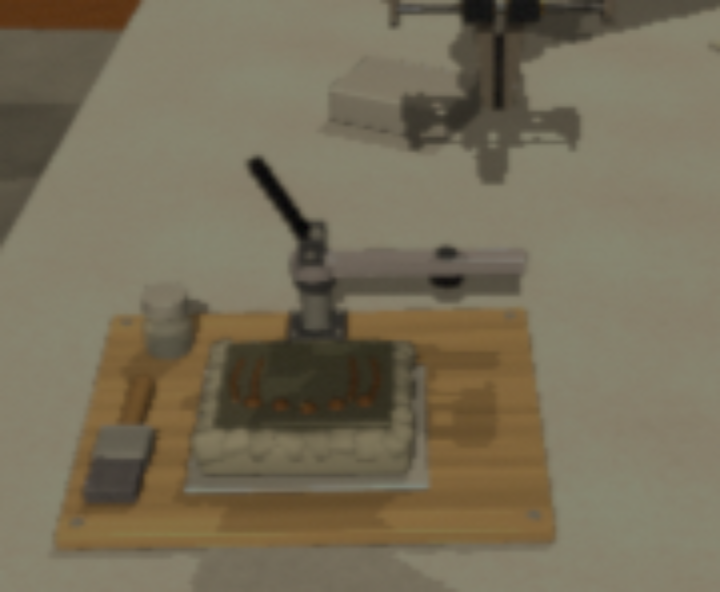

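The image shows the shut finger hanging behind the strap at (500,100), with the strap at (330–525,265) and still parked. Next I descend and approach it.

```bash
python3 -m handwheel '[[1,0,0,0.034,0,0,0],[1,0,0,0.034,0,0,0],[1,0,0,0.034,0,0,0],[1,0,0,0.034,0,0,0],[1,0,0,0,0,0,0]]'; python3 -c "import h;h.rep()"
python3 -m handwheel '[[1,0,-0.015,0,0,0,0],[1,0,-0.015,0,0,0,0],[1,0,-0.010,0,0,0,0],[1,0,-0.01,0,0,0,0],[1,0,-0.01,0,0,0,0]]'; python3 -c "import h;h.rep()"
```

```text
clock: 3.15
tcp_pos: [0.4726, -0.0306, 0.0892]
ee_rot: [0.0, 0.999, 0.044, -0.004]
ft_force: [0.4, -0.1, -0.2]
width: 0.0008
t 3.15 from post, tool axes x,y mm: [-156.8   55.1] z 89.2 toolx deg 5.04 tilt [-0.009 -0.    -1.   ] F [ 0.4 -0.1 -0.2] w 0.001
clock: 3.65
tcp_pos: [0.4718, 0.0285, 0.0935]
ee_rot: [-0.0, 0.999, 0.042, 0.001]
ft_force: [0.3, -1.9, 0.5]
width: -0.0
t 3.65 from post, tool axes x,y mm: [-152.5   -3.8] z 93.5 toolx deg 4.84 tilt [ 0.002  0.    -1.   ] F [ 0.3 -1.9  0.5] w -0.0
```

```bash
python3 -m handwheel '[[1,0.004,-0.015,0,0,0,0],[1,0.004,-0.015,0,0,0,0],[1,0.004,-0.014,0,0,0,0],[1,0.008,-0.016,0,0,0,0],[1,0.008,-0.016,0,0,0,0]]'; python3 -c "import h;h.rep()"
python3 -m handwheel '[[1,0.012,-0.015,0,0,0,0],[1,0.012,-0.015,0,0,0,0],[1,0,0,0,0,0,0]]'; python3 -c "
import h,cv2;h.rep()
from plant import vision
c=vision.camera('scene');cv2.imwrite('pics/scene3.png',cv2.cvtColor(cv2.resize(c['frame'][160:290,180:340],None,fx=4.5,fy=4.5),4))"
```

```text
clock: 4.15
tcp_pos: [0.4931, 0.107, 0.0927]
ee_rot: [0.0, 0.999, 0.042, 0.0]
ft_force: [-0.6, -1.2, 1.4]
width: 0.0001
t 4.15 from post, tool axes x,y mm: [-124.3  -80.2] z 92.7 toolx deg 4.81 tilt [ 0.  0. -1.] F [-0.6 -1.2  1.4] w 0.0
clock: 4.45
tcp_pos: [0.5153, 0.1411, 0.0925]
ee_rot: [-0.0, 0.999, 0.044, 0.001]
ft_force: [0.1, 0.1, 0.7]
width: 0.0004
t 4.45 from post, tool axes x,y mm: [ -99.3 -112.2] z 92.5 toolx deg 5.04 tilt [ 0.001  0.001 -1.   ] F [0.1 0.1 0.7] w 0.0
```

View pics/scene3.png

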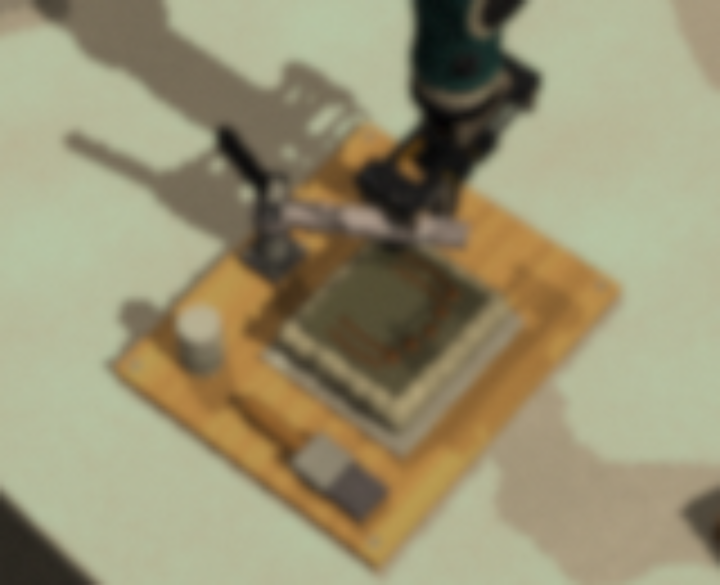

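The picture shows the finger behind the strap at (440,200), the strap partly swung (280–465, 210–235) and the lever still up at (240,160). I'll carry on to the stop.

```bash
python3 -m handwheel '[[1,0.016,-0.010,0,0,0,0],[1,0.016,-0.010,0,0,0,0],[1,0.014,-0.006,0,0,0,0],[1,0.012,-0.005,0,0,0,0],[1,0.008,-0.002,0,0,0,0]]'; python3 -c "import h;h.rep()"
python3 -m handwheel '[[1,0.004,0,0,0,0,0],[1,0.002,0,0,0,0,0]]'; python3 -c "import h;h.rep()"
```

```text
clock: 5.0
tcp_pos: [0.5768, 0.1758, 0.0923]
ee_rot: [0.0, 0.999, 0.042, -0.001]
ft_force: [-0.5, -1.1, 0.4]
width: 0.0002
t 5.0 from post, tool axes x,y mm: [ -35.  -141.3] z 92.3 toolx deg 4.78 tilt [-0.001 -0.001 -1.   ] F [-0.5 -1.1  0.4] w 0.0
clock: 5.2
tcp_pos: [0.5827, 0.1764, 0.0924]
ee_rot: [-0.0, 0.999, 0.042, -0.0]
ft_force: [-1.0, 0.1, 0.5]
width: 0.0004
t 5.2 from post, tool axes x,y mm: [ -29.1 -141.5] z 92.4 toolx deg 4.79 tilt [-0.001  0.    -1.   ] F [-1.   0.1  0.5] w 0.0
```

```bash
for i in 1; do python3 -m handwheel '[[1,0.003,0,0,0,0,0],[1,0,0,0,0,0,0]]'; python3 -m handwheel '[[1,0.003,0,0,0,0,0],[1,0,0,0,0,0,0]]'; python3 -c "import h;h.rep()"; done
```

```text
clock: 5.4
tcp_pos: [0.5861, 0.1767, 0.0927]
ee_rot: [-0.0, 0.999, 0.042, 0.0]
ft_force: [-0.1, 0.4, -0.2]
width: 0.0001
clock: 5.6
tcp_pos: [0.5885, 0.1771, 0.0926]
ee_rot: [-0.0, 0.999, 0.042, -0.001]
ft_force: [-1.9, -0.3, 1.9]
width: 0.0006
t 5.6 from post, tool axes x,y mm: [ -23.3 -141.7] z 92.6 toolx deg 4.81 tilt [-0.001  0.    -1.   ] F [-1.9 -0.3  1.9] w 0.001
```

```bash
for i in 1; do python3 -m handwheel '[[1,0.003,0,0,0,0,0],[1,0,0,0,0,0,0]]'; python3 -m handwheel '[[1,0.003,0,0,0,0,0],[1,0,0,0,0,0,0]]'; python3 -c "
import h,cv2;h.rep()
from plant import vision
c=vision.camera('side');cv2.imwrite('pics/side4.png',cv2.cvtColor(cv2.resize(c['frame'][150:290,170:320],None,fx=4.5,fy=4.2),4))"; done
```

```text
clock: 5.8
tcp_pos: [0.5887, 0.1771, 0.0925]
ee_rot: [-0.0, 0.999, 0.042, -0.004]
ft_force: [-12.0, -0.2, 9.5]
width: 0.0001
clock: 6.0
tcp_pos: [0.5889, 0.1772, 0.0924]
ee_rot: [-0.0, 0.999, 0.042, -0.007]
ft_force: [-20.5, -2.6, 16.7]
width: 0.0006
t 6.0 from post, tool axes x,y mm: [ -22.9 -141.7] z 92.4 toolx deg 4.84 tilt [-0.014 -0.    -1.   ] F [-20.5  -2.6  16.7] w 0.001
```

View pics/side4.png

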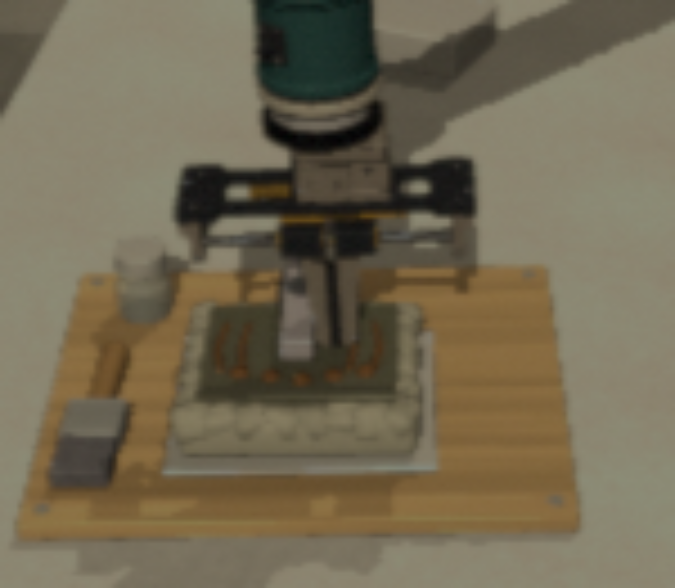

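The strap is at its stop: force jumped to 20 N with no further motion. In the picture the strap lies over the slab at (297,315), with the finger beside it at (335,300). I'll back off, rise and come in over the strap side of the lever.

```bash
python3 -m handwheel '[[1,-0.012,0,0,0,0,0],[1,-0.025,0,0,0,0,0],[1,0,0,-0.03,0,0,0],[1,0,0,-0.045,0,0,0],[1,0,0,-0.045,0,0,0]]'; python3 -m handwheel '[[1,0,0,-0.02,0,0,0],[1,0,0,0,0,0,0]]'; python3 -c "
import h,cv2;h.rep()
from plant import vision
import numpy as np
for n in ['side','scene']:
    c=vision.camera(n);w=h.pts(c);d=w[...,:2]-h.P
    cy,s=np.cos(h.yaw),np.sin(h.yaw);X=cy*d[...,0]+s*d[...,1];Y=s*d[...,0]-cy*d[...,1];Z=w[...,2]
    g=c['frame'].max(-1)
    q=(abs(X)<.04)&(abs(Y)<.1)&(Z>.13)&(Z<.215)&(g<100)
    print(n,'lever',q.sum());
    for a in (.135,.15,.165,.18,.195):
        k=q&(abs(Z-a)<.008)
        if k.any(): print(a,(1000*np.array([X[k].min(),np.median(X[k]),X[k].max(),Y[k].min(),np.median(Y[k]),Y[k].max()])).round(1))
    q=(abs(X)<.06)&(Y<-.03)&(Y>-.2)&(Z>.09)&(Z<.11)
    for a in (.06,.09,.16):
        k=q&(abs(Y+a)<.015)
        if k.any(): print('strap',a,(1000*np.array([X[k].min(),np.median(X[k]),X[k].max()])).round(1))
"
```

```text
clock: 6.55
tcp_pos: [0.5582, 0.1742, 0.2139]
ee_rot: [0.0, 0.999, 0.042, 0.0]
ft_force: [1.2, 0.3, -0.5]
width: 0.0005
clock: 6.75
tcp_pos: [0.5607, 0.1749, 0.2365]
ee_rot: [-0.002, 0.999, 0.042, 0.004]
ft_force: [0.1, -0.3, 1.0]
width: 0.0004
t 6.75 from post, tool axes x,y mm: [ -51.2 -141.9] z 236.5 toolx deg 4.79 tilt [ 0.008  0.003 -1.   ] F [ 0.1 -0.3  1. ] w 0.0
side lever 160
0.135 [-9.1  0.8 10.8 -1.7  8.  16.5]
0.15 [-9.6  0.4 10.4  6.6 15.4 23.5]
0.165 [-10.   -0.1  10.   11.2  23.1  32.4]
0.18 [-10.3  -0.5   9.5  20.6  31.4  43.2]
0.195 [-7.5 -0.6  9.  26.4 36.3 42.2]
strap 0.06 [-9.9  0.1 10.1]
strap 0.09 [-10.2  -0.9  11.6]
strap 0.16 [-10.1   1.6  11.6]
scene lever 82
0.135 [-8.4  5.  14.9 -3.3  5.8 20.2]
0.15 [-7.   3.4 13.3  0.7 12.7 22.9]
0.165 [-5.   4.3 12.6 16.6 20.3 26.6]
0.18 [-6.3  3.3 12.6 17.6 27.4 38. ]
0.195 [-4.1  4.8 11.4 29.8 35.9 42.4]
strap 0.06 [-11.4   1.6  11.8]
strap 0.09 [-14.3   2.1  11.6]
strap 0.16 [-10.9   2.3  14.4]
```

Both views agree: the strap is centred on the board's +y axis within 2 mm, so it's at its stop. The lever is still at about 65° and lies where the model puts it.

```bash
python3 -m handwheel '[[1,0.013,0.033,0,0,0,0],[1,0.013,0.033,0,0,0,0],[1,0.013,0.033,0,0,0,0],[1,0.013,0.033,0,0,0,0],[1,0,0,0,0,0,0]]'; python3 -m handwheel '[[1,0,0,0.02,0,0,0],[1,0,0,0.018,0,0,0],[1,0,0,0,0,0,0]]';  python3 -c "import h;h.rep()"; python3 -m handwheel '[[1,0,0.01,0,0,0,0],[1,0,0.01,0,0,0,0],[1,0,0,0,0,0,0]]'; python3 -c "import h;h.rep()"
```

```text
clock: 7.35
tcp_pos: [0.6216, 0.0407, 0.231]
ee_rot: [0.002, 0.999, 0.038, -0.001]
ft_force: [-0.0, 0.1, -0.1]
width: 0.0005
clock: 7.65
tcp_pos: [0.6184, 0.048, 0.1906]
ee_rot: [0.0, 0.999, 0.042, -0.004]
ft_force: [0.1, 0.1, 0.7]
width: 0.0004
t 7.65 from post, tool axes x,y mm: [ -4.7 -10.4] z 190.6 toolx deg 4.83 tilt [-0.007 -0.001 -1.   ] F [0.1 0.1 0.7] w 0.0
clock: 7.95
tcp_pos: [0.6232, 0.0247, 0.1956]
ee_rot: [0.001, 0.999, 0.04, 0.001]
ft_force: [-0.1, -0.8, 0.3]
width: 0.0004
t 7.95 from post, tool axes x,y mm: [-2.  13.2] z 195.6 toolx deg 4.63 tilt [ 0.002 -0.001 -1.   ] F [-0.1 -0.8  0.3] w 0.0
```

```bash
python3 -m handwheel '[[1,0,0.012,0.004,0,0,0],[1,0,0.012,0.0045,0,0,0],[1,0,0.007,0.007,0,0,0],[1,0,0.007,0.007,0,0,0],[1,0,0.005,0.008,0,0,0]]'; python3 -c "import h;h.rep()"; python3 -m handwheel '[[1,0,0.005,0.0085,0,0,0],[1,0,0.002,0.006,0,0,0],[1,0,0.002,0.0065,0,0,0],[1,0,0.001,0.0065,0,0,0]]'; python3 -c "import h;h.rep()"
```

```text
clock: 8.45
tcp_pos: [0.6268, -0.0167, 0.1639]
ee_rot: [0.0, 0.999, 0.042, 0.001]
ft_force: [0.7, -0.2, 4.0]
width: 0.0005
t 8.45 from post, tool axes x,y mm: [-2.  54.7] z 163.9 toolx deg 4.77 tilt [ 0.001 -0.001 -1.   ] F [ 0.7 -0.2  4. ] w 0.001
clock: 8.85
tcp_pos: [0.6274, -0.0265, 0.1364]
ee_rot: [0.001, 0.999, 0.042, 0.0]
ft_force: [1.0, -1.6, 4.9]
width: 0.0005
t 8.85 from post, tool axes x,y mm: [-2.2 64.6] z 136.4 toolx deg 4.78 tilt [ 0.001 -0.001 -1.   ] F [ 1.  -1.6  4.9] w 0.0
```

```bash
python3 -m handwheel '[[1,0,0,0.004,0,0,0],[1,0,0,0.002,0,0,0],[1,0,0,0,0,0,0]]'; python3 -c "import h;h.rep()"; python3 -m handwheel '[[1,0,0,0.002,0,0,0],[1,0,0,0,0,0,0]]'
```

```text
clock: 9.15
tcp_pos: [0.6272, -0.0265, 0.1312]
ee_rot: [0.001, 0.999, 0.042, 0.0]
ft_force: [-0.4, -3.7, 7.2]
width: 0.0005
t 9.15 from post, tool axes x,y mm: [-2.5 64.6] z 131.2 toolx deg 4.77 tilt [ 0.    -0.001 -1.   ] F [-0.4 -3.7  7.2] w 0.001
clock: 9.35
tcp_pos: [0.6273, -0.0266, 0.1308]
ee_rot: [0.0, 0.999, 0.042, 0.0]
ft_force: [-3.5, -2.8, 17.8]
width: 0.0004
```

The lever stop is reached: force rose from 7 to 18 N and the tip height is as predicted. I'll hold briefly, then lift straight off and clear.

```bash
python3 -m handwheel '[[1,0,0,0.001,0,0,0],[1,0,0,0,0,0,0],[1,0,0,0,0,0,0]]'; python3 -m handwheel '[[1,0,0,-0.015,0,0,0],[1,0,0,-0.04,0,0,0],[1,0,0,-0.045,0,0,0],[1,0,0,-0.045,0,0,0]]';  python3 -m handwheel '[[1,-0.045,0,-0.01,0,0,0],[1,-0.045,0,0,0,0,0],[1,-0.045,0,0,0,0,0],[1,-0.045,0,0,0,0,0],[1,0,0,0,0,0,0]]'; python3 -c "
import h,cv2;h.rep()
from plant import vision
import numpy as np
def board(c):
    w=h.pts(c);d=w[...,:2]-h.P
    cy,s=np.cos(h.yaw),np.sin(h.yaw);return cy*d[...,0]+s*d[...,1],s*d[...,0]-cy*d[...,1],w[...,2]
for n in ['side','scene']:
    c=vision.camera(n);c0=dict(np.load(n+'.npz'))
    X,Y,Z=board(c);g=c['frame'].max(-1)
    q=(abs(X)<.03)&(Y>.03)&(Y<.11)&(Z>.09)&(Z<.21)&(g<110)
    print(n,'lever n',q.sum())
    for a in (.04,.06,.08,.095):
        k=q&(abs(Y-a)<.01)
        if k.any(): print(a,'z med,max',np.median(Z[k]).round(4),Z[k].max().round(4),'x',np.median(X[k]).round(4))
    for a in (.06,.16):
        k=(abs(X)<.06)&(abs(Y+a)<.015)&(Z>.09)&(Z<.11)
        if k.any(): print('strap',a,np.median(X[k]).round(4))
    for cc in (c0,c):
        X,Y,Z=board(cc);k=(abs(Z-.06)<.012)&(Y<-.03)&(Y>-.22)&(abs(X)<.12)&(abs(X)>.04)
        print('slab edges x pctl',np.percentile(X[k]*1000,[1,99]).round(1),'y',np.percentile(Y[k]*1000,[1,99]).round(1))
    cv2.imwrite('pics/%s5.png'%n,cv2.cvtColor(cv2.resize(c['frame'][150:290,170:320],None,fx=4.5,fy=4.2),4))
"
```

```text
clock: 9.65
tcp_pos: [0.6274, -0.0266, 0.1307]
ee_rot: [-0.0, 0.999, 0.042, 0.001]
ft_force: [-6.5, -3.2, 22.5]
width: 0.0003
clock: 10.05
tcp_pos: [0.6257, -0.0245, 0.2731]
ee_rot: [-0.0, 0.999, 0.042, -0.002]
ft_force: [1.1, 0.3, 0.0]
width: 0.0004
clock: 10.55
tcp_pos: [0.4417, -0.0402, 0.2816]
ee_rot: [-0.003, 0.999, 0.042, -0.002]
ft_force: [0.0, 0.4, -1.0]
width: 0.0006
t 10.55 from post, tool axes x,y mm: [-188.5   62. ] z 281.6 toolx deg 4.83 tilt [-0.005  0.005 -1.   ] F [ 0.   0.4 -1. ] w 0.001
side lever n 66
0.04 z med,max 0.1161 0.118 x -0.0008
0.06 z med,max 0.1156 0.1195 x 0.0004
0.08 z med,max 0.1164 0.1194 x 0.0007
0.095 z med,max 0.1153 0.1166 x -0.0003
strap 0.06 -0.0
strap 0.16 -0.0004
slab edges x pctl [-78.5 114.3] y [-212.   -33.5]
slab edges x pctl [-79.3 112.9] y [-211.8  -35.4]
scene lever n 64
0.04 z med,max 0.1153 0.1232 x 0.0034
0.06 z med,max 0.1181 0.1237 x 0.0027
0.08 z med,max 0.1189 0.1265 x 0.0023
0.095 z med,max 0.1155 0.1205 x 0.0006
strap 0.06 0.0028
strap 0.16 0.002
slab edges x pctl [-79.2  83.6] y [-211.7  -74. ]
slab edges x pctl [-79.2 107.1] y [-211.4  -43.9]
```

View pics/side5.png

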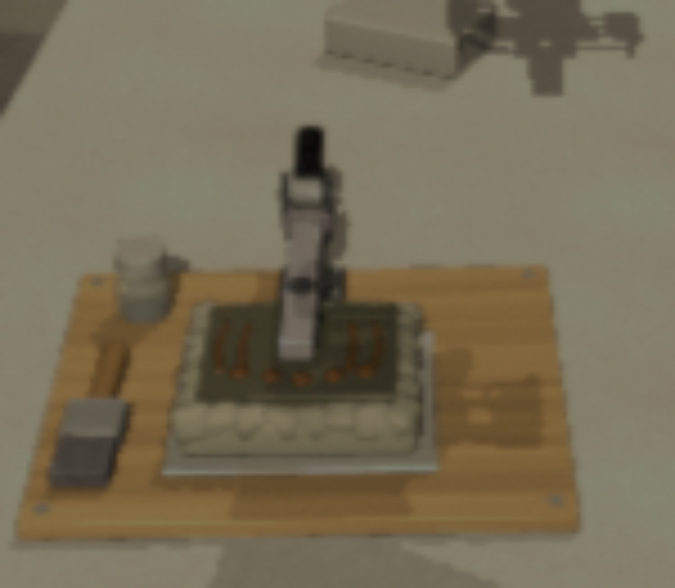

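The picture shows the strap over the slab at (300,280) and the lever flat behind the post at (310,150). The arm is clear, and the slab, jar and brush are in place. The lever's top is level at about 116 mm along its length, so it is fully down. Handing in.

```bash
python3 -m handwheel '[[1,0,0,0,0,0,0],[1,0,0,0,0,0,0]]'; python3 -c "
from plant import workorder;print(workorder.sign_off())"
```

```text
clock: 10.85
tcp_pos: [0.4487, -0.0403, 0.2824]
ee_rot: [0.001, 0.999, 0.042, -0.0]
ft_force: [0.5, 0.5, -0.4]
width: 0.0003
the job is handed in; nothing more can be done
None
```

The slab is clamped and the job is handed in, at about 10.9 s on the robot's clock; sign-off reported no verdict. With the fingers shut, I pushed the strap round with the side of a finger until it hit its stop at about 20 N, with the lever still up at about 65°. I then backed off, pressed the lever down with the fingertips to its stop at about 22 N, and lifted clear.

**Last checks:**
- **Strap:** it lies along the board's +y within about 3 mm in both camera views.
- **Lever:** its top is level to within about 1 mm at roughly 116 mm in the side view; the scene view is noisier at 115–119 mm.
- **Slab:** its -x and far edges moved less than 1 mm. The other two edges could not be compared, because other objects came into the measuring region (the scene view's limits disagreed before and after), but the picture shows the slab in place.
- **Bystanders:** the jar, brush and foam block look unmoved. The tray was not in the last crop, but the arm never went low near it.
- **Pad force:** I could not measure it directly; I infer it from the lever being fully down.

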